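# Rack the stray claw nipples and hold the length gauge open

### The arm

A 6-joint arm with a two-finger parallel gripper is mounted at the origin on the work surface. World frame = base frame: x ahead of the robot, y to its left, z up, the work surface at z = 0. Lengths are in mm, angles in rad, forces in N, time in s.
With the tool pointing down it reaches from about 350 to 775 mm from the base axis. Payload 7.3 kg.
Tool frame: the origin (TCP) lies on the centre line of the jaws, within the pads' length; the fingertips stand 22 mm ahead of it and the grasp point (between the pads) lies 3 mm ahead of it; z points along the fingers, y is the direction in which the jaws open and shut (so a half turn about z gives the same grasp; the last joint's range is limited). The gripper opens to 92 mm and grips with 3 to 60 N. Pads are 19 mm wide; open, the fingers measure 130 mm over their backs; the gripper's body (75 mm by 190 mm) begins 47 mm behind the grasp point.
Start: joints at [-1.325, 0.342, 1.524, -0, 1.275, -0.146], TCP at [200.496, -485.226, 248.741] pointing down, gripper open.
Joint ranges: [-2.53, 2.53], [-0.77, 2.02], [0.04, 2.7], [-1, 4.14], [0.28, 2.66], [-3.11, 3.11]. Speed limits (rad/s): [2.57, 2.57, 3.14, 3.14, 3.14, 3.14].

### API

Orientations are given as [roll, pitch, yaw] about the fixed x, y, z axes, in that order (R = Rz(yaw) Ry(pitch) Rx(roll)).
In Python, from plant import bot gives the robot as it stands.
- The arm moves only by the tool play_rows, never from a script. Its argument "moves" is one flat list of numbers, 5 for each row, row after row: the closure in counts, from 0 (fully open) to 255 (shut), then the shift along the tool's x, y, z in mm, then the turn about the tool's z in degrees. A call has 1 to 8 rows; each row is the pose to reach, as a shift and turn from the pose commanded when the call began, along the tool's axes at that moment; what a row does not reach only later rows make up. A row lasts 1/12 s, in which the tool goes at most 41.7 mm and 7.16 degrees, less where a joint would pass 70% of its speed; a pose out of reach is approached as far as the arm can. A call with a gripper value outside its range is refused whole. The fingers move at their own pace and stop on an object; the grip force is fixed at half the most. Time passes only in rows, so rows that repeat a pose let the fingers close. It gives the time, the measured TCP pose, the force and the opening at its end, in the units of the state.
- bot.get_obs(): the state, without advancing time (a new reading comes with each control period).
- bot.capture(name): name is "side" or "top" or "wrist"; returns a dict with "color" (480x640x3 uint8, red, green, blue), "fx", "fy", "cx", "cy" (pixels), "k1" (the pictures are not rectified: a ray, as slopes to the right and down, at radius r is drawn at 1 + k1 r^2 times it, then the intrinsics apply), "world_to_cam" (4x4, takes a point from world to camera coordinates); the wrist camera has in their place "T_tool_cam" (4x4, takes a point from camera to tool coordinates, whose origin is the TCP and whose axes are the flange's). Camera axes: x right, y down, z forward; pixel columns grow to the right and rows downward; lengths in mm; the calibration is good to about 2 mm. A picture is of the moment at which its call begins: read the wrist's pose just before it. There is no depth.
- bot.close_job(): hands the job in, once; it reports no verdict.
The state is a dict: "time": time; "joint_positions": joint angles; "dq": joint speeds; "tau": joint torques, N m; "tool_pos": TCP position; "tcp_rot": TCP orientation; "contact_force": force on the tool from outside, world axes, zero at the start; "moment": the same for the moment, N m; "grip_width": finger opening in mm.
Only numpy, scipy, OpenCV 4.12 (cv2) and the standard library are available. Lean on these libraries where they do the work, as an engineer would, in place of code of your own. Each camera call takes 0.05 s, during which the arm holds its last target.

### The job

First stand the two stray bronze claw nipples upright in the racks, each in the free cell of the row that holds nipples of its own length. Then pull the black knob of the sprung length gauge until the whole red band on its rod has just come out of the blue barrel, and finish while still gripping the knob and holding the rod there, so that I can lay a long nipple in the gauge. Leave the other things on the counter where they are.

Things in the scene. Friction and masses are not known exactly. Their poses are not given: they have to be found in the camera images.
- short_nipple_center (a point): the short stray nipple: upright solid bronze-coloured spigot, 50 mm tall, a foot flange of diameter 28 mm and 8 mm thick, above it a stem of diameter 20 mm; about 90 g. The point is on its axis, half-way up (25 mm above its underside); z is its axis. It starts upright on the counter
- long_nipple_center (a point): the long stray nipple: the same shape and diameters (flange 28 x 8 mm, stem 20 mm) but 72 mm tall; about 120 g. The point is on its axis, half-way up (36 mm above its underside); z is its axis. It starts upright on the counter
- short_row_free (a point): centre of the floor of the short row's free cell. White rack fixed to the counter, 140 (x) by 48 (y) mm, three cells 45 mm apart along x, each about 40 mm square inside; 4 mm walls, tops 10 mm above the counter; floor (this point) 3 mm above it. The free cell is at the -x end; the cells at +45 and +91 mm along x hold samples 50 mm tall, fixed in place. Axes: the rack's, z up
- long_row_free (a point): centre of the floor of the free cell of the long row: a rack just like the other, 140 x 48 mm, same cells, walls and floor height, free cell at its -x end, the two samples at +45 and +91 mm along its x being 72 mm tall and fixed. Axes are those of the rack, z up. The two racks may have changed places
- knob_center (a point): centre of the black pull knob of the gauge, a block 22 mm along the rod (x) by 28 mm wide (y) by 36 mm tall (z), 55 mm above the counter; it moves with the rod. Axes are those of the gauge: the rod is pulled out along -x. With the rod in, there are 37 mm of bare rod (diameter 14 mm) between the knob and the barrel, so it is best pinched across its width
- barrel_mouth (a point): centre of the mouth of the gauge's blue barrel (diameter 34 mm, level, 55 mm above the counter), where the rod comes out. The barrel runs from here 62 mm along +x; beyond it lie a cradle and a blue end stop 79 mm tall, on a grey foot 190 x 70 mm fixed to the counter. Axes: the gauge's, z up, -x the pull direction
- plunger (a joint): how far the gauge's rod is pulled out, in m: 0 at rest, end of travel at 0.080. The inner spring draws it back with about 3 N at rest and 10 N at the mark. The red band (12 mm wide) begins to show at 0.047 and is just wholly out at 0.059
- short_nipple: the short stray nipple as a body, origin at the centre of its underside
- long_nipple: the long stray nipple as a body, origin at the centre of its underside
- shell_center (a point): bystander: a dented steel teat-cup shell lying down, 150 mm long (x), diameter 46 mm; the point is 20 mm above the counter
- liner_center (a point): bystander: a worn black liner lying down, about 235 mm long (x), up to 40 mm thick; the point is 20 mm above the counter
- claw_lid_center (a point): bystander: a white plastic claw lid, diameter 104 mm, 30 mm high; the point is 10 mm above the counter
- cleaning_brush_center (a point): bystander: a cleaning brush lying on the counter
- spanner_center (a point): bystander: a spanner lying on the counter

How it is judged:
By the outcome, as a careful person would: the job done as asked, in the order asked, and still so for the second after the job is handed in, while the arm keeps its last pose, push and grip.
It also fails if it takes over 72 s, if anything falls off the work surface, if the arm or the gripper's body presses on something with over 40 N, if the wrist force passes 120 N, or if a joint passes its speed limit or range.

## Working session

There is one attempt and no reset: what is moved stays moved. The work goes in short steps, Python scripts to look and compute and a tool call to move; the robot and the scene stay as the last step left them, time stands still between calls to the robot, and variables do not carry over. Pictures are saved under pics/ and viewed, and the job is handed in when it is done.

Besides the shell and the picture viewer there is one more tool, called after "Call:" as a command line: name --argument value ..., lists and objects as JSON in quotes. play_rows: Moves the arm, as the interface text tells. Its arguments: {"type":"object","properties":{"moves":{"type":"array","items":{"type":"number"}}},"required":["moves"]}

```bash
ls; mkdir -p pics; python3 - <<'E'
from plant import bot
import cv2,numpy as np
o=bot.get_obs(); print(o)
for n in ("side","top"):
    c=bot.capture(n); cv2.imwrite(f"pics/{n}0.png",c["color"][:,:,::-1])
    print(n,{k:(v.tolist() if hasattr(v,'tolist') else v) for k,v in c.items() if k!="color"})
E
```

```text
pics
{'time': 0.0, 'joint_positions': array([-1.32502087e+00,  3.42747716e-01,  1.52501103e+00, -4.74729645e-05,
        1.27539995e+00, -1.46017870e-01]), 'dq': array([ 1.57875446e-05, -1.07100550e-03, -1.01559140e-03,  4.50367706e-05,
       -2.01337875e-03, -1.14159092e-04]), 'tau': array([-4.90674047e-04, -4.31242311e+01, -2.44218081e+01,  7.19103660e-02,
        5.59554622e-02, -1.23572936e-04]), 'tool_pos': array([ 200.37701436, -484.85315609,  248.03405613]), 'tcp_rot': array([-3.14003667e+00, -1.82946957e-04,  3.91807042e-01]), 'contact_force': array([ 0.29356667, -0.67127138, -0.87700459]), 'moment': array([-0.03280022,  0.01630092, -0.00349103]), 'grip_width': 91.9472599317771}
side {'fx': 442.10526104738875, 'fy': 442.10526104738875, 'cx': 323.5479856577329, 'cy': 240.7470139505543, 'k1': -0.03514381418907582, 'world_to_cam': [[-0.848950585275657, -0.5284055318478321, 0.008396289223768953, 447.57800479019835], [-0.3327410235211522, 0.5221125441607005, -0.7852909667735499, 265.4658560175303], [0.41056828302514464, -0.6694670157241884, -0.6190699474462754, 928.5298708469871], [0.0, 0.0, 0.0, 1.0]]}
top {'fx': 577.8695754685925, 'fy': 577.8695754685925, 'cx': 301.5077394634575, 'cy': 242.32193285089969, 'k1': -0.12366220794654945, 'world_to_cam': [[-0.012318913109635706, -0.9999234035864576, 0.001196386171571763, -33.640516526434816], [-0.9979408718100652, 0.012219151260072605, -0.0629659329594184, 563.2988855184844], [0.06294649117118244, -0.0019695945160740414, -0.9980149597810037, 1703.4622074081092], [0.0, 0.0, 0.0, 1.0]]}
```

View pics/side0.png

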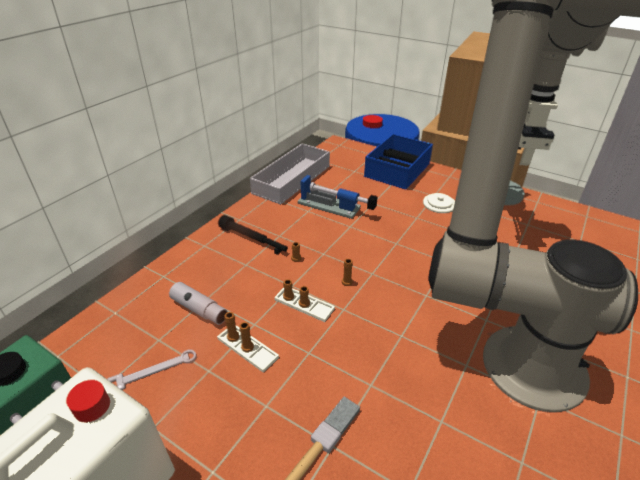

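View pics/top0.png

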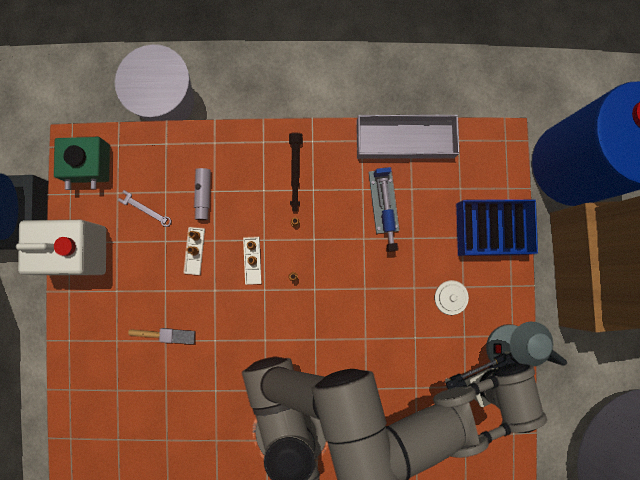

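```bash
cat > h.py <<'E'
import cv2,numpy as np
from scipy.spatial.transform import Rotation as R
def crop(img,x0,y0,x1,y1,name,s=None):
    im=cv2.imread(img)[y0:y1,x0:x1]; s=s or min(800/(x1-x0),600/(y1-y0))
    cv2.imwrite(name,cv2.resize(im,None,fx=s,fy=s,interpolation=cv2.INTER_CUBIC)); print(name,"scale",s)
def ray(cam,u,v):
    a=np.array([(u-cam["cx"])/cam["fx"],(v-cam["cy"])/cam["fy"]]); b=a.copy()
    for _ in range(20): b=a/(1+cam["k1"]*(b@b))
    return np.array([b[0],b[1],1.])
def onz(cam,u,v,z,T=None):
    # T cam->world
    if T is None: T=np.linalg.inv(np.array(cam["world_to_cam"]))
    d=T[:3,:3]@ray(cam,u,v); o=T[:3,3]; return o+d*(z-o[2])/d[2]
def proj(cam,p,T=None):
    if T is None: T=np.linalg.inv(np.array(cam["world_to_cam"]))
    q=np.linalg.inv(T)@np.append(p,1.); s=q[:2]/q[2]; s=s*(1+cam["k1"]*(s@s))
    return np.array([cam["fx"]*s[0]+cam["cx"],cam["fy"]*s[1]+cam["cy"]])
def wristT(o,cam):
    T=np.eye(4); T[:3,:3]=R.from_euler('xyz',o["tcp_rot"]).as_matrix(); T[:3,3]=o["tool_pos"]
    return T@np.array(cam["T_tool_cam"])
E
python3 - <<'E'
from h import *
crop("pics/top0.png",170,190,320,300,"pics/t_a.png")
crop("pics/top0.png",350,150,430,270,"pics/t_b.png")
crop("pics/side0.png",210,230,370,380,"pics/s_a.png")
crop("pics/side0.png",280,160,400,240,"pics/s_b.png")
E
```

```text
pics/t_a.png scale 5.333333333333333
pics/t_b.png scale 5.0
pics/s_a.png scale 4.0
pics/s_b.png scale 6.666666666666667
```

View pics/t_a.png

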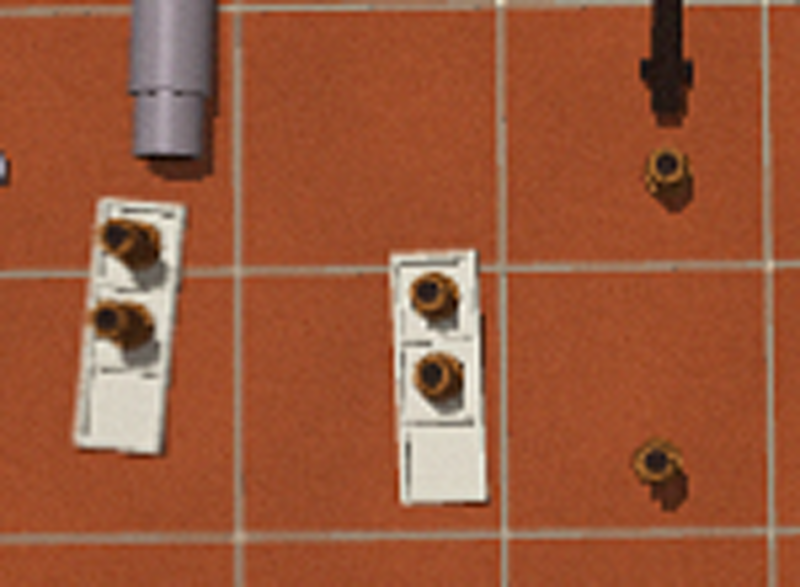

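View pics/t_b.png

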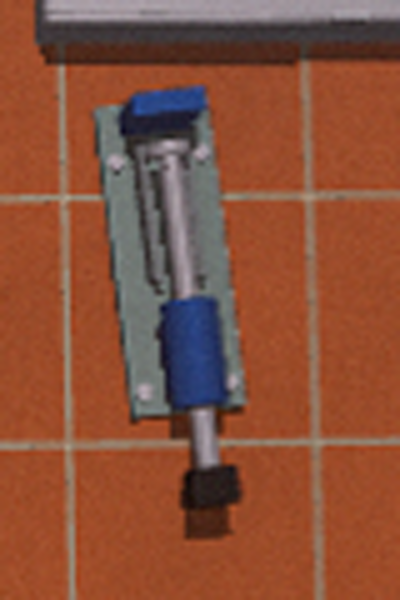

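View pics/s_a.png

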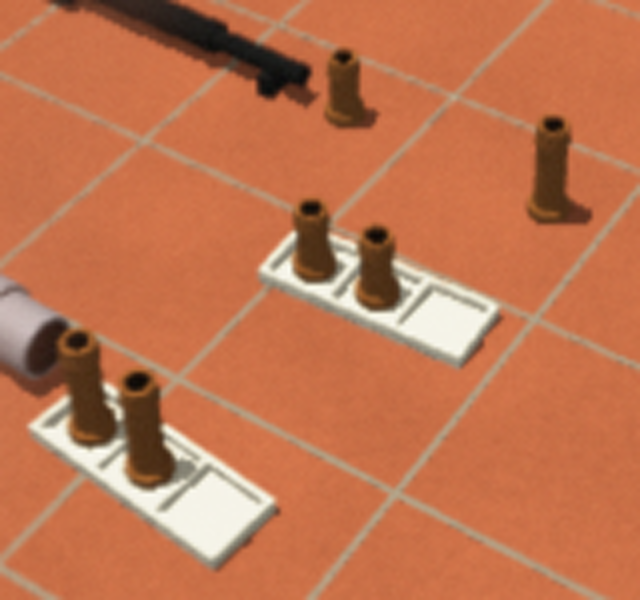

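View pics/s_b.png

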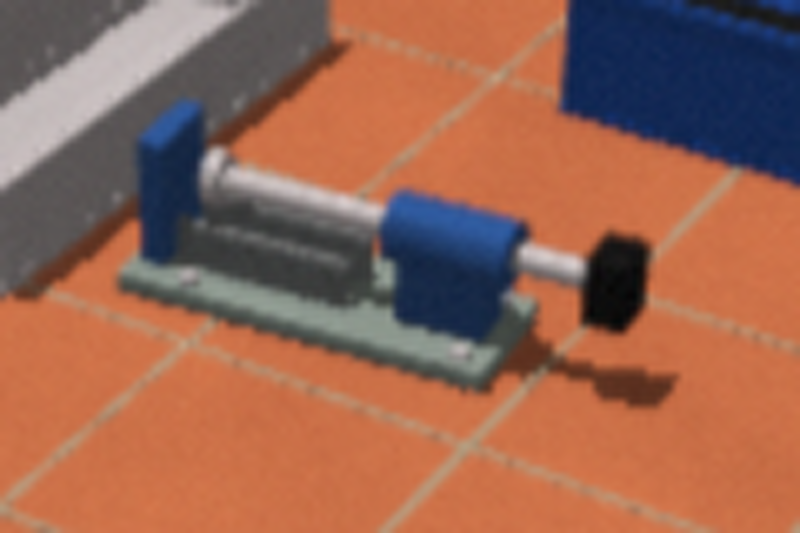

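```bash
cat >> h.py <<'E'
def tri(c1,p1,c2,p2):
    A=[];b=[]
    for c,p in((c1,p1),(c2,p2)):
        T=np.linalg.inv(np.array(c["world_to_cam"])); d=T[:3,:3]@ray(c,*p); d/=np.linalg.norm(d)
        P=np.eye(3)-np.outer(d,d); A.append(P); b.append(P@T[:3,3])
    x,r,_,_=np.linalg.lstsq(np.vstack(A),np.hstack(b),rcond=None); return x,np.sqrt(r)
E
python3 - <<'E'
from h import *
from plant import bot
np.set_printoptions(precision=1,suppress=True)
t=bot.capture("top"); s=bot.capture("side")
A=lambda u,v:(170+u/5.3333,190+v/5.3333); B=lambda u,v:(350+u/5,150+v/5)
SA=lambda u,v:(210+u/4,230+v/4); SB=lambda u,v:(280+u/6.6667,160+v/6.6667)
for n,cs,ss in(("long rack",[(98,200),(186,206),(161,454),(74,447)],[(30,428),(None,0),(275,507),(215,568)]),("short rack",[(390,252),(476,250),(488,500),(402,504)],[(262,270),(0,0),(498,308),(463,364)])):
    q=np.array([onz(t,*A(*c),10) for c in cs]); print(n); print(q[:,:2], np.linalg.norm(q[0]-q[3]),np.linalg.norm(q[0]-q[1]))
    ax=(q[0]+q[1]-q[2]-q[3]); ax/=np.linalg.norm(ax); yaw=np.arctan2(ax[1],ax[0]); c=q.mean(0)
    print("yaw",np.degrees(yaw),"free",c-45.5*ax)
    print("side",[onz(s,*SA(*ss[i]),10)[:2] for i in(0,2,3)])
for n,a,b,z in(("short",(667,163),(344,57),50),("long",(655,461),(553,124),72)):
    print(n,onz(t,*A(*a),z),onz(s,*SA(*b),z),tri(t,A(*a),s,SA(*b)))
print("foot",[onz(t,*B(*p),8)[:2] for p in((95,107),(245,405),(133,418))])
print("knob",onz(t,*B(212,472),73),tri(t,B(212,475),s,SB(617,281)))
print("mouth top",onz(t,*B(197,406),72), onz(t,*B(190,298),72))
T=np.array(bot.capture("wrist")["T_tool_cam"]);print(T)
E
```

```text
long rack
[[612.2 299.5]
 [608.2 249.4]
 [468.7 263.9]
 [473.1 313.2]] 139.8191194144226 50.20910683813372
yaw -5.775270326922681 free [495.3 286.1  10. ]
side [array([613.5, 303.9]), array([468.1, 274.1]), array([471.4, 321.2])]
short rack
[[580.7 134.2]
 [581.2  85.8]
 [441.   80.2]
 [439.3 128.4]] 141.51774896966705 48.409738718221476
yaw 2.304058317993541 free [465.1 105.3  10. ]
side [array([578.3, 137.9]), array([441.9,  88.3]), array([436.5, 136.4])]
short [624.9 -22.4  50. ] [624.3 -17.7  50. ] (array([626.1, -21.9,  46.3]), array([1.4]))
long [461.5 -14.2  72. ] [463.1 -10.2  72. ] (array([462.9, -13.5,  69.5]), array([2.3]))
foot [array([ 776.3, -247.7]), array([ 594. , -334.5]), array([ 587. , -266.6])]
knob [ 550.1 -303.2   73. ] (array([ 547.9, -307.8,   49.3]), array([2.8]))
mouth top [ 588.6 -295.5   72. ] [ 651.6 -292.8   72. ]
[[  -0.    -1.    -0.3   84.9]
 [   1.    -0.     0.    -1.2]
 [  -0.    -0.3    1.  -135.9]
 [   0.     0.     0.     1. ]]
```

Call:
play_rows --moves '[0,285,-133,20,11,0,570,-266,40,22.4,0,570,-266,40,22.4,0,570,-266,40,22.4,0,570,-266,40,22.4,0,570,-266,40,22.4,0,570,-266,40,22.4,0,570,-266,40,22.4]'

```text
time: 0.92
tool_pos: [419.9, -245.7, 228.2]
tcp_rot: [3.141, -0.0, 0.001]
contact_force: [1.4, -0.2, 0.3]
grip_width: 91.7
```

Call:
play_rows --moves '[0,200,-220,20,0,0,200,-220,20,0,0,200,-220,20,0,0,200,-220,20,0,0,200,-220,20,0,0,200,-220,20,0,0,200,-220,20,0,0,200,-220,20,0]'

```text
time: 1.58
tool_pos: [621.6, -22.0, 207.0]
tcp_rot: [-3.14, -0.001, 0.005]
contact_force: [-1.0, -0.2, -0.3]
grip_width: 91.9
```

```bash
cat > w.py <<'E'
import sys,pickle
from h import *
from plant import bot
n=sys.argv[1]
o=bot.get_obs(); c=bot.capture("wrist"); cv2.imwrite(f"pics/{n}.png",c["color"][:,:,::-1])
pickle.dump((o,c),open(f"{n}.pkl","wb")); print(o["time"],o["tool_pos"],o["tcp_rot"],o["grip_width"],o["contact_force"])
E
python3 w.py w1
```

```text
1.5833 [621.551104   -21.97592711 206.96495566] [-3.13967660e+00 -7.57467096e-04  5.37639314e-03] 91.86527356247171 [-0.96165469 -0.16272527 -0.34221422]
```

View pics/w1.png

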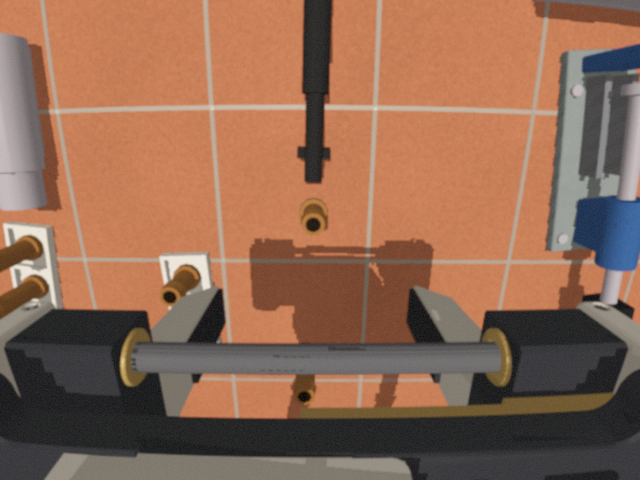

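```bash
python3 - <<'E'
from h import *; import pickle
o,c=pickle.load(open("w1.pkl","rb")); T=wristT(o,c)
np.set_printoptions(precision=1,suppress=True)
print(onz(c,313,224.5,50,T),onz(c,314,212,8,T),onz(c,305,396,72,T))
# fingertip mid projections
print(proj(c,o["tool_pos"],T),proj(c,o["tool_pos"]-[0,0,22],T))
crop("pics/w1.png",280,180,350,250,"pics/w1c.png",8)
E
```

```text
[627.  -18.3  50. ] [628.2 -18.9   8. ] [464.6 -11.3  72. ]
[318.4 329.4] [318.1 305.6]
pics/w1c.png scale 8
```

View pics/w1c.png

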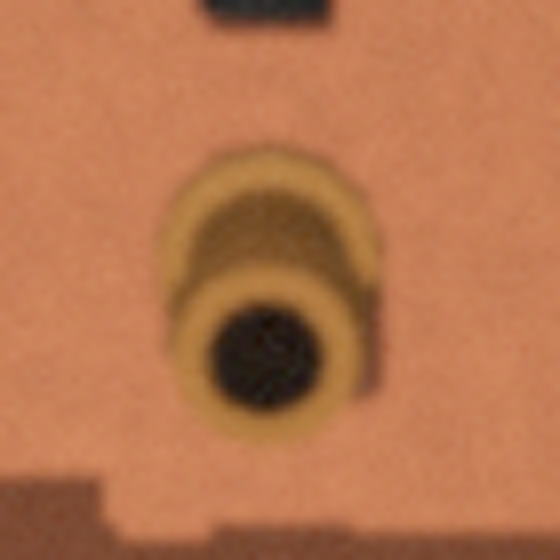

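Call:
play_rows --moves '[0,5.5,-3,40,0,0,5.5,-3,80,0,0,5.5,-3,115,0,0,5.5,-3,140,0,0,5.5,-3,160,0,0,5.5,-3,172,0,0,5.5,-3,172,0,0,5.5,-3,172,0]'

```text
time: 2.3
tool_pos: [624.2, -24.9, 36.5]
tcp_rot: [3.141, 0.0, 0.0]
contact_force: [-0.3, -1.1, -0.1]
grip_width: 91.7
```

```bash
python3 w.py w2
```

```text
2.3 [624.20094575 -24.91029221  36.53786345] [3.14143289e+00 1.76817764e-04 1.82980432e-04] 91.74852486239112 [-0.32719119 -1.06716809 -0.09360885]
```

View pics/w2.png

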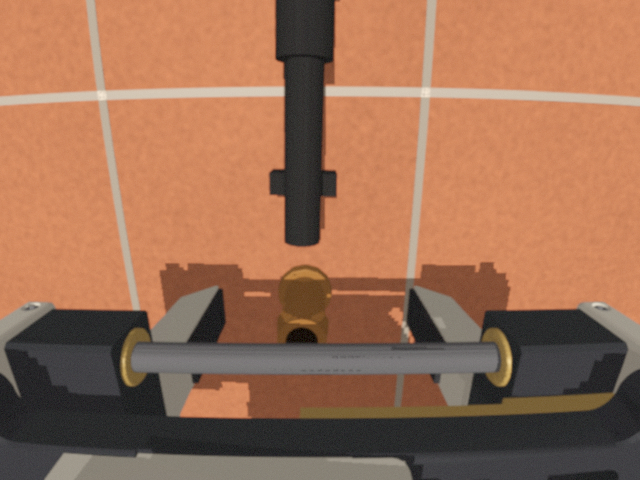

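```bash
python3 - <<'E'
from h import *; import pickle
o,c=pickle.load(open("w2.pkl","rb")); T=wristT(o,c)
np.set_printoptions(precision=1,suppress=True)
print(onz(c,301.5,337,50,T)); print(onz(c,304,288,8,T),onz(c,278,290,8,T),onz(c,331,290,8,T))
print(onz(c,301.5,245,20,T))
E
```

```text
[629. -18.  50.]
[630.7 -17.8   8. ] [629.6  -4.5   8. ] [629.6 -31.6   8. ]
[657.9 -17.3  20. ]
```

Call:
play_rows --moves '[0,4.5,-7,1,0,0,4.5,-7,1,0,0,4.5,-7,1,0,0,4.5,-7,1,0,255,4.5,-7,1,0,255,4.5,-7,1,0,255,4.5,-7,1,0,255,4.5,-7,1,0]'

```text
time: 3.02
tool_pos: [628.7, -17.4, 35.2]
tcp_rot: [3.141, 0.0, 0.001]
contact_force: [-0.6, 0.5, 0.5]
grip_width: 69.5
```

Call:
play_rows --moves '[255,0,0,0,0,255,0,0,0,0,255,0,0,0,0,255,0,0,0,0,255,0,0,0,0,255,0,0,0,0]'

```text
time: 3.52
tool_pos: [628.8, -17.3, 35.2]
tcp_rot: [3.142, 0.0, 0.001]
contact_force: [-0.6, 0.8, -0.3]
grip_width: 30.1
```

```bash
python3 w.py w3
```

```text
3.5167 [628.75185654 -17.28830608  35.17379984] [3.14150028e+00 1.50003680e-05 8.25840446e-04] 30.082182852873885 [-0.57019339  0.78065916 -0.25963239]
```

View pics/w3.png

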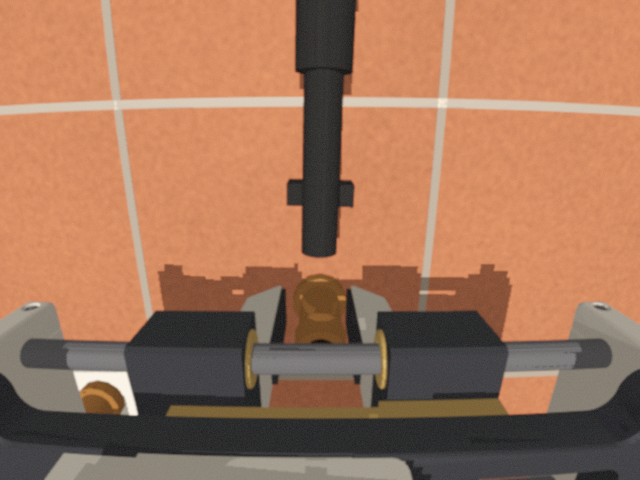

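Call:
play_rows --moves '[255,0,0,0,0,255,0,0,0,0,255,0,0,0,0,255,0,0,0,0,255,0,0,0,0]'

```text
time: 3.98
tool_pos: [628.8, -17.3, 35.2]
tcp_rot: [3.141, -0.0, 0.001]
contact_force: [-0.5, 0.1, -0.7]
grip_width: 19.4
```

Call:
play_rows --moves '[255,0,0,-20,0,255,0,0,-50,0,255,0,0,-80,0,255,0,0,-110,0,255,0,0,-120,0,255,0,0,-120,0]'

```text
time: 4.48
tool_pos: [630.3, -17.4, 158.3]
tcp_rot: [3.141, -0.006, 0.001]
contact_force: [1.3, -0.1, -1.5]
grip_width: 19.6
```

Call:
play_rows --moves '[255,-50,-30,-20,-2.3,255,-100,-60,-20,-2.3,255,-213,-126,-20,-2.3,255,-213,-126,-20,-2.3,255,-213,-126,-20,-2.3,255,-213,-126,-20,-2.3,255,-213,-126,-20,-2.3,255,-213,-126,-20,-2.3]'

```text
time: 5.15
tool_pos: [413.2, 109.4, 173.9]
tcp_rot: [3.141, 0.003, 0.043]
contact_force: [0.6, 0.2, -1.0]
grip_width: 19.2
```

Call:
play_rows --moves '[255,0,0,0,0,255,0,0,0,0,255,0,0,0,0]'

```text
time: 5.4
tool_pos: [416.5, 108.0, 174.6]
tcp_rot: [3.141, 0.0, 0.04]
contact_force: [0.4, 0.6, -1.1]
grip_width: 19.3
```

```bash
python3 w.py w4
```

```text
5.4 [416.49282604 108.01877525 174.6357334 ] [3.14139460e+00 4.48350656e-04 3.99011247e-02] 19.266187685571484 [ 0.38865705  0.59202918 -1.14910429]
```

View pics/w4.png

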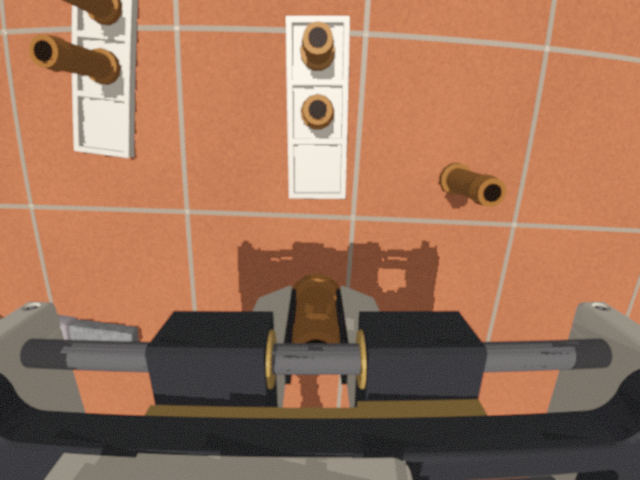

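Very good view: both racks, their free cells, the long nipple.

```bash
python3 - <<'E'
from h import *
crop("pics/w4.png",270,0,370,220,"pics/w4a.png")
crop("pics/w4.png",20,0,160,180,"pics/w4b.png")
E
```

```text
pics/w4a.png scale 2.727272727272727
pics/w4b.png scale 3.3333333333333335
```

View pics/w4a.png

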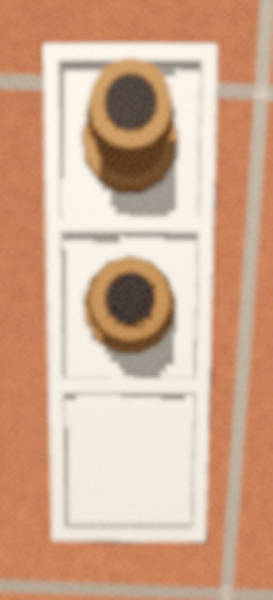

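View pics/w4b.png

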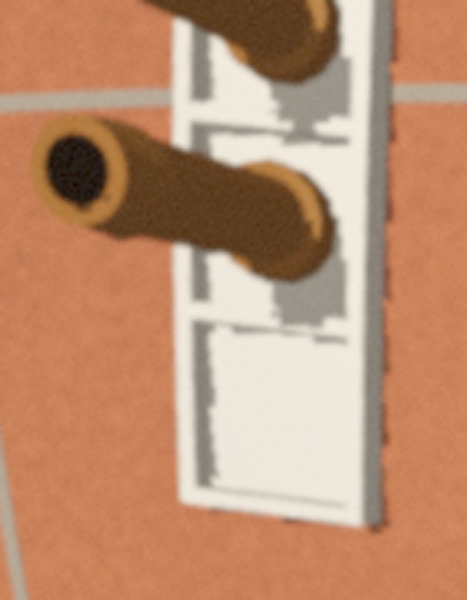

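```bash
python3 - <<'E'
from h import *; import pickle
o,c=pickle.load(open("w4.pkl","rb")); T=wristT(o,c)
np.set_printoptions(precision=1,suppress=True)
A=lambda u,v:(270+u/2.72727,v/2.72727);B=lambda u,v:(20+u/3.3333,v/3.3333)
q=np.array([onz(c,*A(*p),10,T) for p in((42,43),(217,43),(206,541),(52,542))]);print(q)
ax=q[0]+q[1]-q[2]-q[3];ax/=np.linalg.norm(ax);print("yaw",np.degrees(np.arctan2(ax[1],ax[0])),q.mean(0)-45.5*ax, (q[2]+q[3])/2+24*ax)
q=np.array([onz(c,*B(*p),10,T) for p in((172,90),(181,503),(364,525))]);print(q,np.linalg.norm(q[1]-q[2]))
ax=q[0]-q[1];ax/=np.linalg.norm(ax);print("yaw",np.degrees(np.arctan2(ax[1],ax[0])),(q[1]+q[2])/2+24*ax)
print("long stray top",onz(c,492,192,72,T))
print("nipple held", onz(c,316,344,o["tool_pos"][2]-35+50,T))
E
```

```text
[[582.5 138.5  10. ]
 [584.4  90.   10. ]
 [443.9  84.5  10. ]
 [441.7 132.9  10. ]]
yaw 2.2620643527283755 [467.7 109.7  10. ] [466.8 109.6  10. ]
[[573.8 307.4  10. ]
 [477.2 317.4  10. ]
 [472.5 269.   10. ]] 48.59718262686524
yaw -5.899859735272462 [498.7 290.7  10. ]
long stray top [464.6 -10.6  72. ]
nipple held [419.1 109.2 189.6]
```

Call:
play_rows --moves '[255,25,0.4,0,0,255,51,0.4,20,0,255,51,0.4,50,0,255,51,0.4,80,0,255,51,0.4,105,0,255,51,0.4,124,0,255,51,0.4,124,0,255,51,0.4,124,0]'

```text
time: 6.12
tool_pos: [466.5, 109.8, 50.4]
tcp_rot: [3.141, 0.002, 0.04]
contact_force: [-0.2, 0.4, 0.2]
grip_width: 19.3
```

```bash
python3 w.py w5
```

```text
6.1167 [466.48370273 109.80959658  50.39481449] [3.14142822e+00 2.49928600e-03 4.01721406e-02] 19.270553759486347 [-0.22772651  0.38772068  0.23598   ]
```

View pics/w5.png

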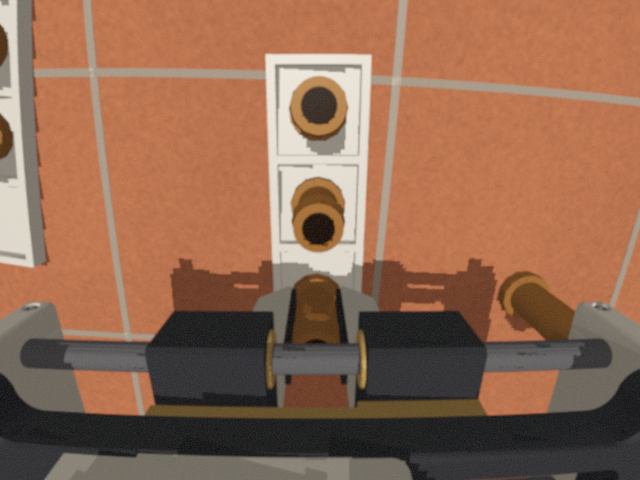

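Call:
play_rows --moves '[255,1,0,4,0,255,1,0,8,0,255,1,0,11,0,255,1,0,12,0,255,1,0,12,0,255,1,0,12,0]'

```text
time: 6.67
tool_pos: [467.7, 110.3, 39.3]
tcp_rot: [3.142, -0.0, 0.041]
contact_force: [-0.2, -0.3, -1.2]
grip_width: 18.9
```

Call:
play_rows --moves '[255,0,0,1,0,255,0,0,1,0,0,0,0,1,0,0,0,0,1,0,0,0,0,1,0,0,0,0,1,0,0,0,0,1,0,0,0,0,1,0]'

```text
time: 7.33
tool_pos: [467.7, 110.3, 38.2]
tcp_rot: [3.141, -0.0, 0.041]
contact_force: [-0.0, -0.3, -0.1]
grip_width: 54.5
```

Call:
play_rows --moves '[0,0,0,0,0,0,0,0,-15,0,0,0,0,-40,0,0,0,0,-80,0,0,0,0,-120,0,0,0,0,-155,0,0,0,0,-165,0,0,0,0,-165,0]'

```text
time: 8.0
tool_pos: [469.2, 110.5, 206.5]
tcp_rot: [-3.141, -0.007, 0.041]
contact_force: [0.7, 0.5, -0.7]
grip_width: 91.9
```

```bash
python3 w.py w6
```

```text
8.0 [469.24390042 110.47921933 206.52066724] [-3.14143791 -0.00722662  0.04112955] 91.92874135831472 [ 0.73593319  0.49297386 -0.66595392]
```

View pics/w6.png

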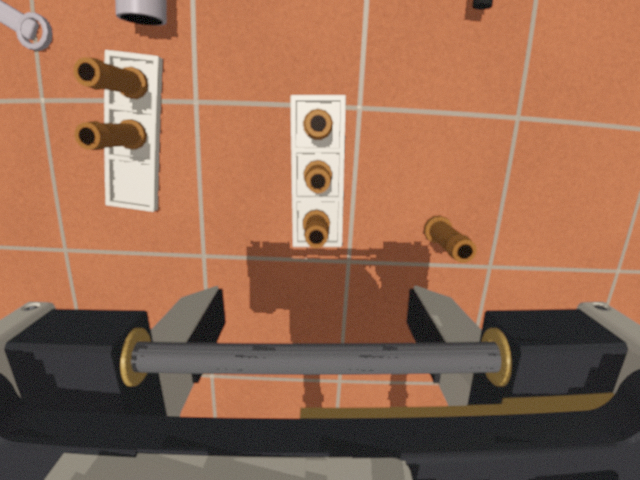

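Call:
play_rows --moves '[0,-5,40,0,2.3,0,-9.5,80,0,2.3,0,-9.5,121,20,2.3,0,-9.5,121,50,2.3,0,-9.5,121,70,2.3,0,-9.5,121,70,2.3,0,-9.5,121,70,2.3,0,-9.5,121,70,2.3]'

```text
time: 8.72
tool_pos: [463.2, -10.7, 133.3]
tcp_rot: [-3.142, 0.0, 0.001]
contact_force: [0.8, -0.0, -0.1]
grip_width: 91.5
```

Call:
play_rows --moves '[0,0,0,0,0,0,0,0,0,0,0,0,0,0,0]'

```text
time: 8.97
tool_pos: [463.6, -10.7, 134.0]
tcp_rot: [3.141, -0.002, 0.002]
contact_force: [-0.0, -1.0, 0.2]
grip_width: 91.7
```

```bash
python3 w.py w7; python3 -c '
from h import *
crop("pics/w7.png",250,230,390,350,"pics/w7a.png")'
```

```text
8.9667 [463.58749812 -10.7262245  134.04853302] [ 3.14116469e+00 -1.84600810e-03  1.60829189e-03] 91.73648683450992 [-0.0227768  -0.96632723  0.20050142]
pics/w7a.png scale 5.0
```

View pics/w7a.png

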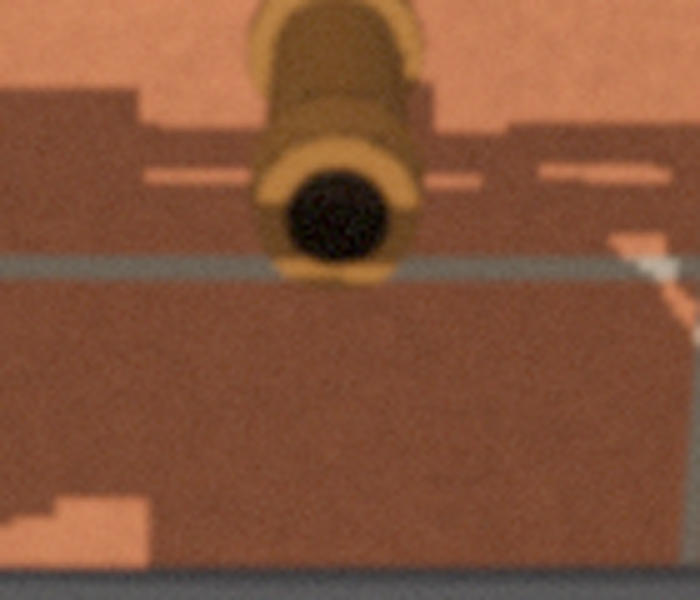

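```bash
python3 - <<'E'
from h import *; import pickle
o,c=pickle.load(open("w7.pkl","rb")); T=wristT(o,c)
print(onz(c,250+337/5,230+213/5,72,T),onz(c,250+337/5,230+45/5,8,T))
E
```

```text
[464.60495089 -10.66170194  72.        ] [465.89054463 -11.03576058   8.        ]
```

Call:
play_rows --moves '[0,1.5,0,20,0,0,1.5,0,45,0,0,1.5,0,65,0,0,1.5,0,81,0,0,1.5,0,81,0,255,1.5,0,81,0,255,1.5,0,81,0,255,1.5,0,81,0]'

```text
time: 9.68
tool_pos: [465.5, -11.1, 53.4]
tcp_rot: [3.141, -0.002, 0.001]
contact_force: [1.5, 0.8, -0.3]
grip_width: 76.4
```

Call:
play_rows --moves '[255,0,0,0,0,255,0,0,0,0,255,0,0,0,0,255,0,0,0,0,255,0,0,0,0,255,0,0,0,0,255,0,0,0,0,255,0,0,0,0]'

```text
time: 10.35
tool_pos: [464.6, -11.0, 52.1]
tcp_rot: [3.142, 0.0, 0.001]
contact_force: [0.6, 0.1, -0.3]
grip_width: 23.0
```

Call:
play_rows --moves '[255,0,0,0,0,255,0,0,0,0,255,0,0,0,0,255,0,0,0,0]'

```text
time: 10.68
tool_pos: [464.6, -11.0, 52.1]
tcp_rot: [3.141, 0.0, 0.001]
contact_force: [-0.2, -0.4, -0.8]
grip_width: 19.5
```

Call:
play_rows --moves '[255,0,0,-30,0,255,0,0,-70,0,255,0,0,-110,0,255,0,-40,-140,0,255,-10,-80,-140,6,255,-17,-120,-140,6,255,-17,-160,-140,6,255,-17,-200,-140,6]'

```text
time: 11.35
tool_pos: [446.5, 187.0, 192.5]
tcp_rot: [-3.142, -0.0, -0.105]
contact_force: [1.7, 0.8, -1.5]
grip_width: 19.5
```

Call:
play_rows --moves '[255,0,-40,0,0,255,0,-80,0,0,255,-10,-106,0,0,255,-10,-106,0,0,255,-10,-106,0,0,255,-10,-106,0,0,255,-10,-106,0,0]'

```text
time: 11.93
tool_pos: [448.6, 290.8, 192.0]
tcp_rot: [3.141, 0.0, -0.105]
contact_force: [0.8, -0.2, -1.3]
grip_width: 19.7
```

```bash
python3 w.py w8
```

```text
11.9333 [448.56072797 290.77562409 192.03013025] [ 3.14096369e+00  3.47858701e-04 -1.04964041e-01] 19.67295350442591 [ 0.75825623 -0.23297958 -1.2928964 ]
```

View pics/w8.png

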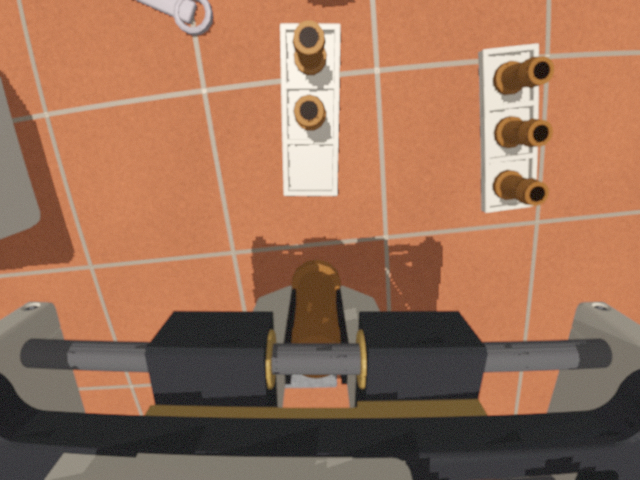

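```bash
python3 - <<'E'
from h import *; import pickle
from plant import bot
o,c=pickle.load(open("w8.pkl","rb")); T=wristT(o,c)
np.set_printoptions(precision=1,suppress=True)
q=np.array([onz(c,*p,10,T) for p in((280,24.5),(340,24.5),(338,195),(283.5,195))]);print(q)
ax=q[0]+q[1]-q[2]-q[3];ax/=np.linalg.norm(ax);print("yaw",np.degrees(np.arctan2(ax[1],ax[0])),q.mean(0)-45.5*ax, (q[2]+q[3])/2+24*ax)
t=bot.capture("top"); print([onz(t,107,250,z)[:2] for z in (0,150,250)])
E
```

```text
[[616.  302.8  10. ]
 [610.9 254.8  10. ]
 [472.4 268.8  10. ]
 [477.7 317.9  10. ]]
yaw -6.003596497379783 [499.  290.8  10. ] [498.9 290.8  10. ]
[array([547.8, 552.8]), array([539.7, 501.8]), array([534.3, 467.9])]
```

Call:
play_rows --moves '[255,25,-2.5,10,0,255,50,-5.3,30,0,255,50,-5.3,60,0,255,50,-5.3,90,0,255,50,-5.3,112,0,255,50,-5.3,125,0,255,50,-5.3,125,0,255,50,-5.3,125,0]'

```text
time: 12.7
tool_pos: [498.9, 291.0, 66.9]
tcp_rot: [3.141, 0.001, -0.105]
contact_force: [0.0, 0.8, -0.4]
grip_width: 19.3
```

Call:
play_rows --moves '[255,0,0,2,0,255,0,0,4,0,255,0,0,4,0]'

```text
time: 12.95
tool_pos: [499.2, 291.9, 64.0]
tcp_rot: [-3.141, -0.001, -0.104]
contact_force: [-0.2, 0.1, -1.3]
grip_width: 19.8
```

```bash
python3 w.py w9; python3 -c '
from h import *
from plant import bot
c=bot.capture("side"); cv2.imwrite("pics/s9.png",c["color"][:,:,::-1]); crop("pics/s9.png",190,270,350,390,"pics/s9c.png")'
```

```text
12.95 [499.2469335  291.92930578  64.02329589] [-3.14088080e+00 -1.49714045e-03 -1.04057736e-01] 19.839393058588136 [-0.19182259  0.08911181 -1.25710788]
pics/s9c.png scale 5.0
```

View pics/w9.png

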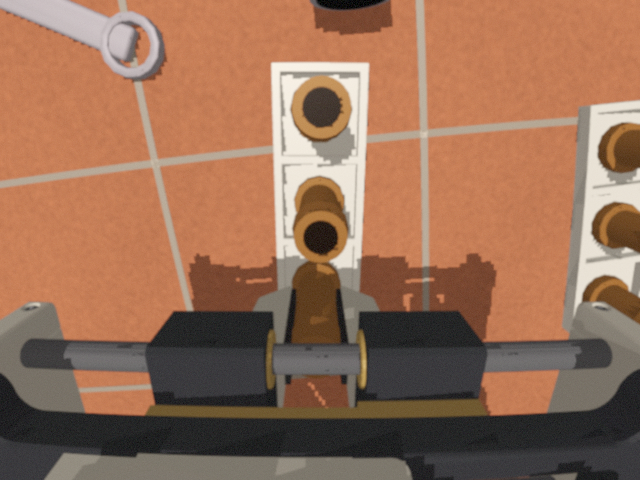

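View pics/s9c.png

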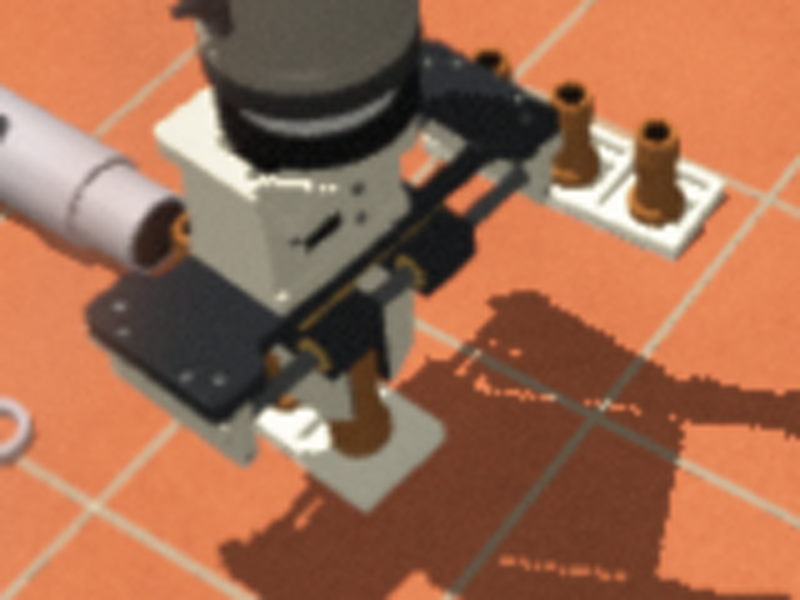

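Call:
play_rows --moves '[255,0,1,3,0,255,0,1,6,0,255,0,1,8,0,255,0,1,8,0,255,0,1,8,0]'

```text
time: 13.47
tool_pos: [498.7, 290.9, 55.1]
tcp_rot: [3.141, -0.0, -0.104]
contact_force: [-0.7, -0.5, -0.1]
grip_width: 19.7
```

Call:
play_rows --moves '[255,0,0,0.5,0,255,0,0,0.5,0,0,0,0,0.5,0,0,0,0,0.5,0,0,0,0,0.5,0,0,0,0,0.5,0,0,0,0,0.5,0,0,0,0,0.5,0]'

```text
time: 14.13
tool_pos: [498.7, 290.9, 54.6]
tcp_rot: [3.141, 0.0, -0.104]
contact_force: [0.6, -0.4, -0.4]
grip_width: 54.7
```

Call:
play_rows --moves '[0,0,0,0,0,0,0,0,-15,0,0,0,0,-40,0,0,0,0,-80,0,0,0,0,-120,0,0,0,0,-150,0,0,0,0,-150,0,0,0,0,-150,0]'

```text
time: 14.8
tool_pos: [499.4, 291.2, 206.7]
tcp_rot: [-3.14, -0.004, -0.104]
contact_force: [-0.3, -0.2, -0.7]
grip_width: 91.7
```

```bash
python3 w.py w10
```

```text
14.8 [499.4367118  291.22701579 206.66187238] [-3.13954575 -0.00398174 -0.10387267] 91.72888588606092 [-0.29251874 -0.23184836 -0.72447518]
```

View pics/w10.png

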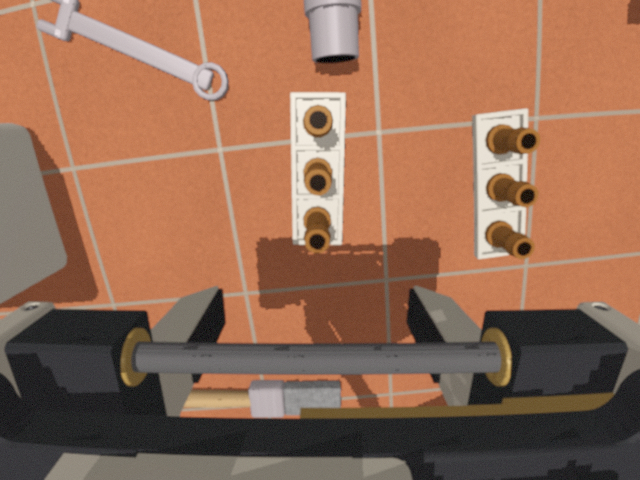

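Call:
play_rows --moves '[0,4,40,0,0,0,8,80,0,0,0,12,120,0,-5,0,16,160,0,-11.7,0,20,200,0,-11.7,0,25,240,0,-11.7,0,29,280,0,-11.7,0,33,320,0,-11.7]'

```text
time: 15.52
tool_pos: [496.9, -32.5, 202.8]
tcp_rot: [-3.14, 0.004, 0.1]
contact_force: [0.2, -0.1, -0.7]
grip_width: 91.6
```

Call:
play_rows --moves '[0,-5,40,0,0,0,-10,80,0,0,0,-15,120,0,0,0,-20,160,0,0,0,-25,200,0,0,0,-30,240,0,0,0,-34,264,0,0,0,-34,264,0,0]'

```text
time: 16.18
tool_pos: [489.4, -301.4, 202.1]
tcp_rot: [-3.141, 0.003, 0.095]
contact_force: [-0.4, 0.9, -0.2]
grip_width: 91.5
```

Call:
play_rows --moves '[0,0,0,0,0,0,0,0,0,0,0,0,0,0,0,0,0,0,0,0]'

```text
time: 16.52
tool_pos: [491.1, -295.4, 204.4]
tcp_rot: [-3.141, 0.0, 0.102]
contact_force: [-0.1, -0.7, -0.9]
grip_width: 91.8
```

```bash
python3 w.py w11
```

```text
16.5167 [ 491.08364563 -295.39949856  204.44988198] [-3.14092249e+00  4.90319002e-04  1.02076013e-01] 91.76871833498942 [-0.11585998 -0.73089106 -0.87798641]
```

View pics/w11.png

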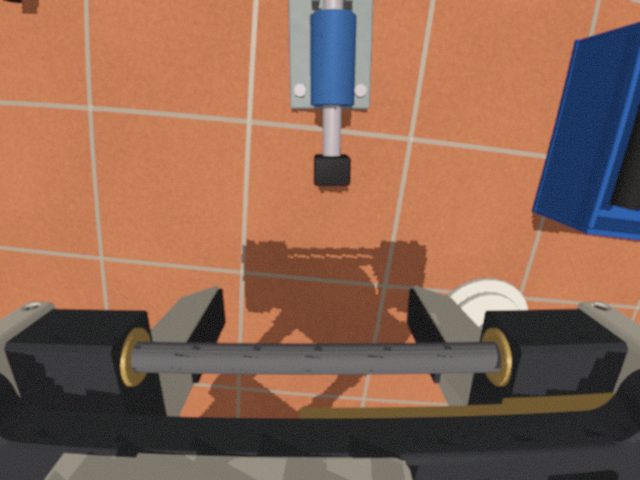

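```bash
python3 - <<'E'
from h import *
crop("pics/w11.png",280,0,380,200,"pics/w11a.png",3)
E
```

```text
pics/w11a.png scale 3
```

View pics/w11a.png

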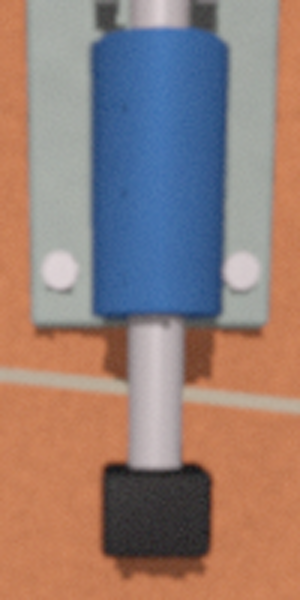

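```bash
python3 - <<'E'
from h import *; import pickle
o,c=pickle.load(open("w11.pkl","rb")); T=wristT(o,c)
np.set_printoptions(precision=1,suppress=True)
A=lambda u,v:(280+u/3,v/3)
L=onz(c,*A(105,470),73,T);Rr=onz(c,*A(211,470),73,T);l=onz(c,*A(104,555),73,T);r=onz(c,*A(209,555),73,T)
print(L,Rr,l,r,np.linalg.norm(L-Rr),np.linalg.norm(l-r),np.linalg.norm(L-l))
m1=onz(c,*A(157,315),72,T);print("mouth top",m1)
b=[onz(c,*A(*p),55,T) for p in((91,40),(229,40),(94,310),(222,310))];print(b)
a=(b[0]+b[1]-b[2]-b[3]);print("yaw barrel",np.degrees(np.arctan2(a[1],a[0])))
f=[onz(c,*A(*p),8,T) for p in((27,0),(34,326),(278,0),(268,326))];print(f)
for i in(0,2):
  d=f[i]-f[i+1];print(np.degrees(np.arctan2(d[1],d[0])))
print("cam",T[:3,3])
E
```

```text
[ 554.7 -287.2   73. ] [ 557.4 -313.2   73. ] [ 533.8 -289.1   73. ] [ 536.5 -315.4   73. ] 26.09266063083126 26.43358466057573 20.980389622564786
mouth top [ 592.  -295.9   72. ]
[array([ 654.2, -273.8,   55. ]), array([ 657.7, -306.6,   55. ]), array([ 592.7, -280.6,   55. ]), array([ 596. , -312.8,   55. ])]
yaw barrel 6.011703195645827
[array([ 675.7, -253.2,    8. ]), array([ 589.3, -262.6,    8. ]), array([ 683. , -322.3,    8. ]), array([ 596.5, -331.4,    8. ])]
6.183605411840202
5.987669284331737
cam [ 575.1 -285.6  340.3]
```

Call:
play_rows --moves '[0,30,6,20,-0.2,0,53.5,11.5,50,-0.2,0,53.5,11.5,80,-0.2,0,53.5,11.5,110,-0.2,0,53.5,11.5,132,-0.2,0,53.5,11.5,146,-0.2,0,53.5,11.5,146,-0.2,0,53.5,11.5,146,-0.2]'

```text
time: 17.23
tool_pos: [545.4, -302.2, 58.5]
tcp_rot: [-3.141, 0.001, 0.105]
contact_force: [-0.2, 0.9, 0.5]
grip_width: 92.0
```

Call:
play_rows --moves '[0,0,0,0,0,0,0,0,0,0]'

```text
time: 17.4
tool_pos: [546.2, -303.3, 60.5]
tcp_rot: [3.139, -0.002, 0.104]
contact_force: [0.4, 0.3, -1.0]
grip_width: 91.8
```

```bash
python3 w.py w12
```

```text
17.4 [ 546.24242835 -303.31507245   60.52127421] [ 3.13942040e+00 -2.34752757e-03  1.04188079e-01] 91.79782724310205 [ 0.37151567  0.26770144 -1.01265954]
```

View pics/w12.png

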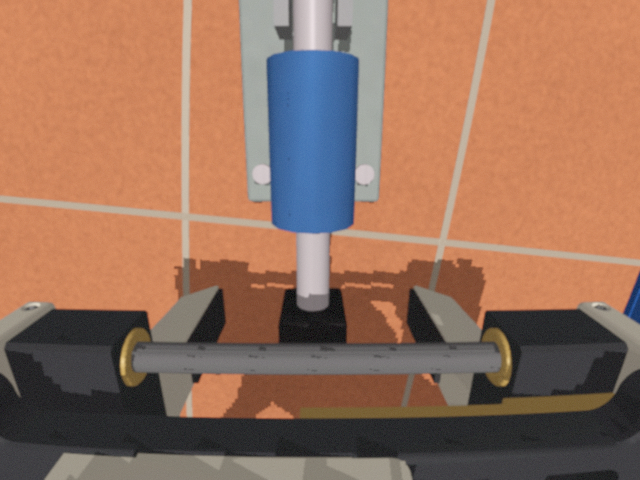

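Call:
play_rows --moves '[0,0,-1.5,0.5,0,0,0,-1.5,0.5,0,255,0,-1.5,0.5,0,255,0,-1.5,0.5,0,255,0,-1.5,0.5,0,255,0,-1.5,0.5,0,255,0,-1.5,0.5,0,255,0,-1.5,0.5,0]'

```text
time: 18.12
tool_pos: [545.1, -301.5, 58.2]
tcp_rot: [3.142, 0.0, 0.104]
contact_force: [0.2, 0.0, -0.4]
grip_width: 56.3
```

Call:
play_rows --moves '[255,0,0,0,0,255,0,0,0,0,255,0,0,0,0,255,0,0,0,0,255,0,0,0,0,255,0,0,0,0,255,0,0,0,0,255,0,0,0,0]'

```text
time: 18.78
tool_pos: [545.2, -302.0, 58.2]
tcp_rot: [3.141, -0.0, 0.104]
contact_force: [0.6, -4.0, -1.2]
grip_width: 28.3
```

```bash
python3 w.py w13
```

```text
18.7833 [ 545.19797468 -301.95479363   58.20925233] [ 3.14082798e+00 -2.57832273e-04  1.03617843e-01] 28.251003527647118 [ 0.63598401 -4.03818807 -1.1532027 ]
```

View pics/w13.png

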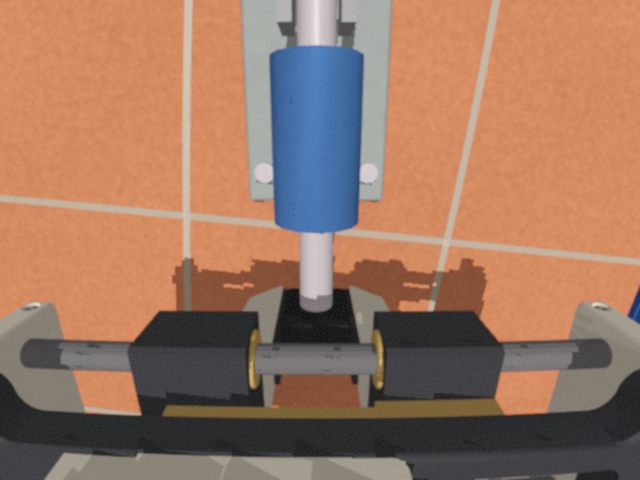

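Call:
play_rows --moves '[255,-5,0.4,0,0,255,-11,0.4,0,0,255,-18,0.4,0,0,255,-25,0.4,0,0,255,-32,0.4,0,0,255,-39,0.4,0,0,255,-46,0.4,0,0,255,-52,0.4,0,0]'

```text
time: 19.5
tool_pos: [494.4, -307.2, 58.2]
tcp_rot: [3.141, -0.003, 0.104]
contact_force: [10.3, -2.7, -6.3]
grip_width: 27.9
```

Call:
play_rows --moves '[255,-3,0,0,0,255,-3,0,0,0,255,-3,0,0,0,255,-3,0,0,0]'

```text
time: 19.83
tool_pos: [491.9, -307.4, 58.2]
tcp_rot: [3.141, -0.003, 0.104]
contact_force: [9.4, -1.6, -6.3]
grip_width: 27.8
```

```bash
python3 w.py w14;python3 -c '
from h import *
crop("pics/w14.png",240,30,400,350,"pics/w14c.png",1.8)'
```

```text
19.8333 [ 491.85020141 -307.43438576   58.22793831] [ 3.14063698 -0.00326123  0.10363348] 27.787275340447334 [ 9.38375013 -1.5925666  -6.30253073]
pics/w14c.png scale 1.8
```

View pics/w14.png

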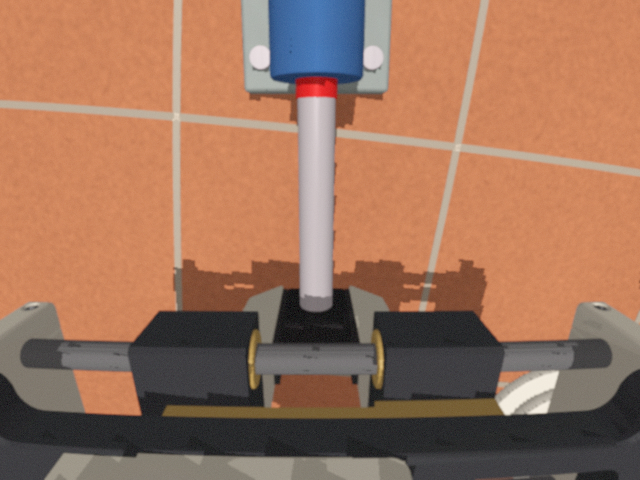

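Call:
play_rows --moves '[255,-3,0,0,0,255,-6,0,0,0,255,-6.2,0,0,0,255,-6.2,0,0,0,255,-6.2,0,0,0,255,-6.2,0,0,0]'

```text
time: 20.38
tool_pos: [485.9, -308.0, 58.2]
tcp_rot: [3.141, -0.004, 0.104]
contact_force: [9.8, -1.0, -6.3]
grip_width: 27.7
```

```bash
python3 w.py w15;python3 -c '
from h import *
from plant import bot
crop("pics/w15.png",270,20,370,110,"pics/w15c.png",6)
c=bot.capture("side"); cv2.imwrite("pics/s15.png",c["color"][:,:,::-1]); crop("pics/s15.png",290,160,410,250,"pics/s15c.png")
crop("pics/s15.png",190,230,370,380,"pics/s15d.png")
print(bot.get_obs()["tool_pos"])'
```

```text
20.3833 [ 485.90094665 -308.03287117   58.20652865] [ 3.14056869 -0.00355665  0.10364378] 27.73695869539946 [ 9.83552111 -1.01865224 -6.31857339]
pics/w15c.png scale 6
pics/s15c.png scale 6.666666666666667
pics/s15d.png scale 4.0
[ 485.93426495 -308.02539406   58.23489224]
```

View pics/w15c.png

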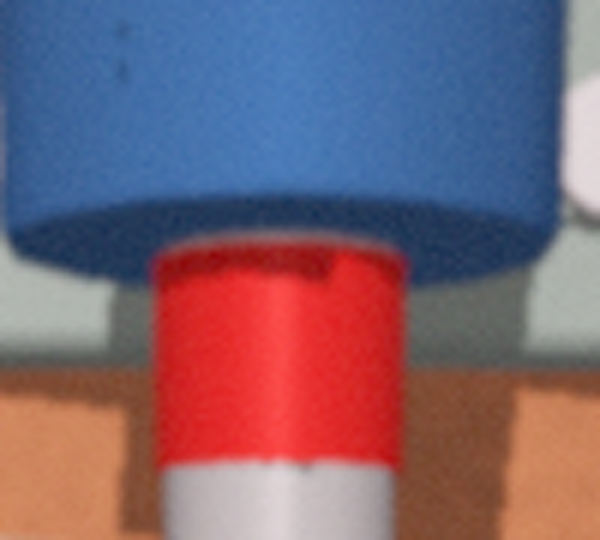

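View pics/s15c.png

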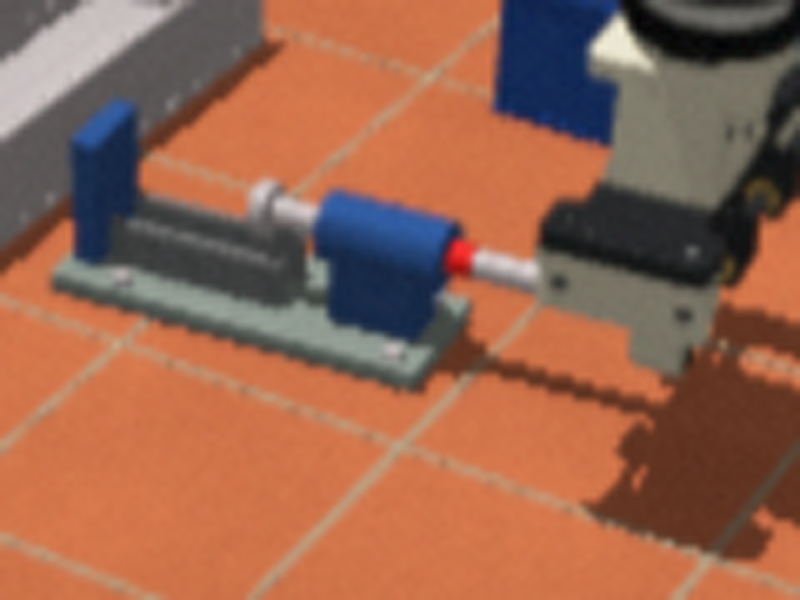

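View pics/s15d.png

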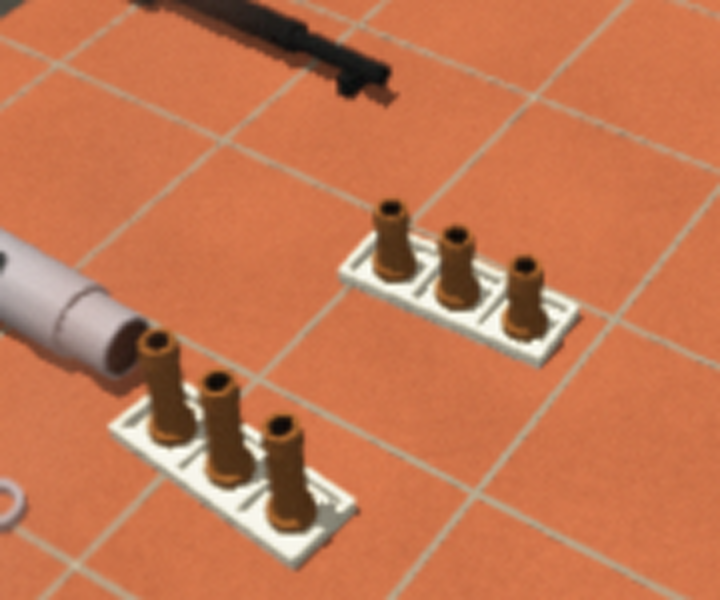

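View pics/w15.png

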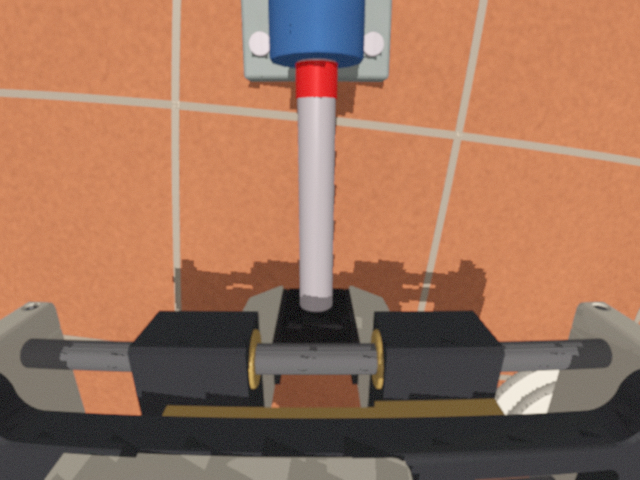

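Call:
play_rows --moves '[255,-0.3,0,0,0,255,-0.3,0,0,0,255,-0.3,0,0,0,255,-0.3,0,0,0,255,-0.3,0,0,0,255,-0.3,0,0,0,255,-0.3,0,0,0,255,-0.3,0,0,0]'

```text
time: 21.15
tool_pos: [485.6, -308.1, 58.2]
tcp_rot: [3.141, -0.004, 0.104]
contact_force: [10.1, -1.2, -6.7]
grip_width: 28.1
```

```bash
python3 w.py w16;python3 -c '
from h import *
crop("pics/w16.png",270,20,370,110,"pics/w16c.png",6)'
```

```text
21.15 [ 485.64406607 -308.07388814   58.20049877] [ 3.1405277  -0.00361311  0.103661  ] 28.06865596192015 [10.12556777 -1.18376265 -6.69138708]
pics/w16c.png scale 6
```

View pics/w16c.png

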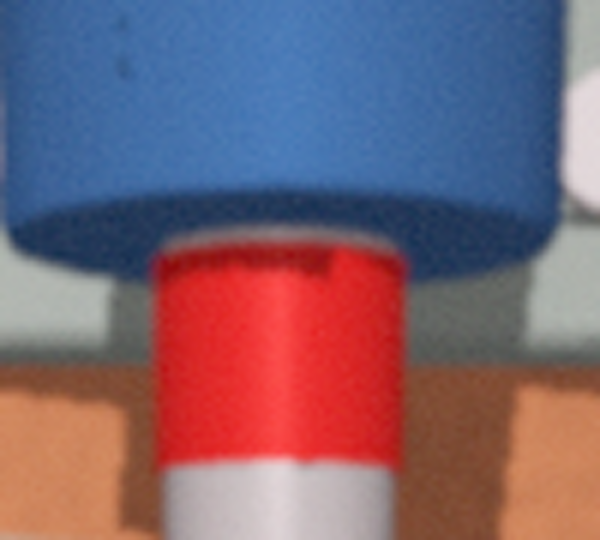

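The whole red band is out, with a thin grey rim of rod showing at the mouth. The knob isn't slipping and the pull is steady, so I'm handing in.

```bash
python3 -c '
from plant import bot
print(bot.close_job()); o=bot.get_obs(); print(o["time"],o["tool_pos"],o["grip_width"],o["contact_force"])'
```

```text
the job is handed in; nothing more can be done
None
the job is handed in; nothing more can be done
```

The job is handed in at about 21 s. Both stray nipples are racked, and the gripper is still holding the knob with the red band just out.

- **Nipples:** I put the short one in the free cell of the short row first, then the long one in the free cell of the long row. The last side view shows both upright in their cells, next to samples of their own length.
- **Gauge:** I pinched the knob across its width and drew the rod out about 59.9 mm, going by the arm's own travel (the mark is 59 mm). The last wrist picture shows the whole red band out, with a thin line of bare rod behind it at the mouth.
- **Hold:** The pull was steady at about 10 N and the opening at 28 mm. I saw no slip over the last 0.7 s of holding.
- **Force check:** The highest reading in the move reports was about 12 N at the wrist.
- **Other things:** I saw nothing else disturbed, but I did not take a final overhead picture to check every bystander.
- **Disagreement:** The fixed cameras differed from the wrist camera by about 3–8 mm. I used the wrist measurements, which matched the given sizes.

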